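Seat a cleaned burner crown on its spark pin

ROBOT

A 6-joint arm with a two-finger parallel gripper is mounted at the origin on a cart in front of the work surface, level with it; the furniture and walls round the work are solid. World frame = base frame: x ahead of the robot, y to its left, z up, the work surface at z = 0. Lengths are in mm, angles in rad, forces in N, time in s.
With the tool pointing down it reaches from about 300 to 850 mm from the base axis. Payload 4.2 kg.
Tool frame: the origin (TCP) lies midway between the tips of the shut fingers; the grasp point (between the pads) lies 19 mm behind it; z points along the fingers, y is the line along which they close (so a half turn about z gives the same grasp; the last joint's range is limited). The gripper opens to 91 mm and grips with 3 to 60 N. Pads are 32 mm wide; open, the fingers measure 118 mm over their backs; the gripper's body (76 mm by 178 mm) begins 60 mm behind the grasp point.
Start: joints at [-1.332, 0.32, 1.565, -0, 1.257, -0.02], TCP at [147.157, -555.867, 213.976] pointing down, gripper open.
Joint ranges: [-3.11, 3.11], [-0.84, 2.01], [0.21, 2.61], [-1.34, 4.49], [0.05, 2.63], [-2.56, 2.56]. Speed limits (rad/s): [2.57, 2.57, 3.14, 3.14, 3.14, 3.14].

INTERFACE

Orientations are given as [roll, pitch, yaw] about the fixed x, y, z axes, in that order (R = Rz(yaw) Ry(pitch) Rx(roll)).
In Python, from cell import * gives the robot as it stands. The module is installed in compiled form; this text tells all that it offers.
- The arm moves only by the tool jog_arm, never from a script. Its argument "rows" is a list of rows, each a list of 7 numbers: the shift along the tool's x, y, z in cm, then the turn, a rotation vector about the tool's x, y, z in degrees, then the finger opening in cm, from 0 to 9.12. A call has 1 to 8 rows; each row is the pose to reach, as a shift and turn from the pose commanded when the call began, along the tool's axes at that moment; what a row does not reach only later rows make up. A row lasts 1/12 s, in which the tool goes at most 41.7 mm and 7.16 degrees, less where a joint would pass 70% of its speed; a pose out of reach is approached as far as the arm can. A call with a gripper value outside its range is refused whole. The fingers move at their own pace and stop on an object; the grip force is fixed at half the most. Time passes only in rows, so rows that repeat a pose let the fingers close. It gives the time, the measured TCP pose, the force, the opening and the grip force at its end, in the units of the state.
- observe(): the state, without advancing time (a new reading comes with each control period).
- get_image(name): name is "scene" or "top"; returns a dict with "frame" (480x640x3 uint8, blue, green, red), "depth" (480x640 float32, mm along the optical axis (not along the pixel's ray), 0 where there is no reading), "mtx" (3x3 intrinsics, pixels), "T" (4x4, takes a point from camera to world coordinates). Camera axes: x right, y down, z forward; pixel columns grow to the right and rows downward; lengths in mm; the calibration is good to about 2 mm. A picture is of the moment at which its call begins.
- close_job(): hands the job in; it is judged then, once.
Trained networks look in a picture, given as the dict that the camera call returned (one of the last four; its "shot" number tells which), for a name from the list of things; names that differ only in an ending like _2 or _b are one class to them, and where a whole thing is asked for, a point or a joint stands for the part that bears it (a point fixed in the world has none). Each returns a list of dicts, best first, with "conf" (0 to 1); they miss things now and then, are a little off and sometimes report something else, mostly with a low value. They report only what shows in the picture. A call takes as long as a camera call.
- masks_of(picture, query): "region" (480x640 bool, what is visible of it) and "extent" ([centre column, centre row, width, height] in pixels, round what is visible of it).
The state is a dict: "time": time; "joints": joint angles; "dq": joint speeds; "joint_torque": joint torques, N m; "ee_pos": TCP position; "ee_rot": TCP orientation; "ft_force": force on the tool from outside, world axes, zero at the start; "wrist_torque": the same for the moment, N m; "opening": finger opening in mm; "grasp_force": force on a finger pad.
Only numpy, scipy, OpenCV 4.12 (cv2) and the standard library are available. Lean on these libraries where they do the work, as an engineer would, in place of code of your own. Each camera call takes 0.05 s, during which the arm holds its last target. There are 200 camera calls.

TASK

The table-top gas hob is being put back together after a clean. One burner's crown still stands proud in its cup because its notch is not at the spark pin: with a fingertip, turn the crown round in the cup until the wide notch in its rim is at the pin, then press it down fully home so that it sits level. Do not lift it out, and leave the finished burner, the loose burner cap and the pan support where they are.

Things in the scene. Friction and masses are not known exactly. Their poses are not given: they have to be found in the camera images.
- crown: The crown to be seated, in either of the two cups: bare aluminium disc 110 mm across, no cap, about 0.3 kg. Origin: centre of the rim's flat underside; z up; notch towards its own -x, at any angle at first. Toothed rim 11 mm high; inside it a plate 89 mm across, its top 10 mm above the origin. Starts level, underside 6 mm above the cup's rim. Turns either way without a stop.
- notch (a point): Middle of the notch: 50 mm from the crown's axis, at the tooth tops, 11 mm above the crown's underside. The rim has places for 30 teeth, 12 degrees apart; one tooth is missing, and this gap, 12 mm wide and open to the edge, is the notch. The slots between the teeth are at most 3 mm wide. The pin fits with 3 mm to spare on either side.
- boss (a point): Top of the low round boss, 24 mm across, at the crown's centre, 12.5 mm above its underside; the place to press. With the notch at the pin, about 5 to 15 N pressed here sends the crown down 6 mm, together with the ring it rests on, to its seat, where it stays; elsewhere the pin stops it after 1.5 mm. Within 1.5 degrees the notch passes freely; the round pin tip guides a few degrees more.
- lug0 (a point): Top centre of one of three equal lugs that stand on the crown's plate to carry the cap: 36 mm from the axis, top 21 mm above the crown's underside (10 mm above the teeth), 12 mm long radially, 8 mm thick. This one is opposite the notch, at the crown's +x. Push a lug sideways, along a circle round the axis, to turn the crown: it takes under 2 N. The metal is smooth. Do not bear down while turning.
- lug1 (a point): Top centre of the second lug, like the first, 120 degrees counterclockwise from it seen from above.
- lug2 (a point): Top centre of the third lug, 240 degrees counterclockwise from the first seen from above.
- spigot (a point): Lower end of the round spigot under the crown, 23 mm below its underside on the axis: 60 mm across with a tapered nose, standing in the 63 mm bore of a dark graphite sealing ring (so the crown can shift 1.5 mm sideways). The crown rests on this ring, which stands 6 mm proud of the cup's rim and slides down stiffly, without springing back.
- gas_hob: Fixed two-burner table-top gas hob, stainless steel, 300 mm (x) by 460 mm (y), flat top 60 mm above the worktop. Origin: on the worktop under its centre. Two knobs (tops 83 mm above the worktop) along its own -x edge, which faces the robot. Each burner's pin lies straight towards that edge from the burner's axis, so a seated crown's x axis points the same way as the hob's x axis.
- left_seat (a point): Centre of the rim of the left burner cup (hob's +y side), 85 mm above the worktop, where a seated crown's origin comes to lie. The cup is a round aluminium casting, 30 mm towards the hob's +x and 105 mm to its +y from the hob's centre.
- right_seat (a point): The same for the right burner cup, 105 mm to the hob's -y side.
- left_pin (a point): Tip of the left burner's spark pin: steel, 6 mm thick, round-ended, in a white ceramic sleeve, on a small steel bracket whose screw head shows outside the crown. The tip is 4.5 mm above the cup's rim, 50 mm from the burner's axis towards the knobs.
- right_pin (a point): Tip of the right burner's spark pin, made and placed like the left one.
- whole_burner: The finished burner on the other cup: the same crown, seated, with its dark round cap (97 mm across) on the lugs, top 30 mm above its origin. Origin as for the crown, 85 mm above the worktop. It is loose; leave it alone.
- burner_cap: The loose dark cap of the crown to be seated: a shallow domed disc 97 mm across, 16 mm thick, on the worktop to the right of the hob. Origin: centre of its underside. Leave it alone.
- pan_support: Black pan support, a wire-like frame 423 by 173 mm, 49 mm high, on the worktop to the left of the hob. Origin: on the worktop under its centre. Leave it alone.

How it is judged (in metres and radians):
At the end, for the whole second after the job is handed in: The crown rests with its underside at most 1.8 mm above the cup rim, level within 0.04 rad, centred within 3 mm, its notch within 6 mm of the spark pin seen from above; the finished burner is within 4 mm, the loose cap and the pan support within 10 mm of their starts (z of crown in the frame of gas_hob below 0.0868 m and angle between crown's own z axis and vertical below 0.04 rad and ((horizontal distance between crown and left_seat below 0.003 m and horizontal distance between notch and left_pin below 0.006 m) or (horizontal distance between crown and right_seat below 0.003 m and horizontal distance between notch and right_pin below 0.006 m)) and linear speed of crown below 0.01 m/s and angular speed of crown below 0.1 rad/s and distance of whole_burner from where it was at the start of the episode below 0.004 m and distance of each of burner_cap, pan_support from where it was at the start of the episode below 0.01 m); the robot touches nothing.
It fails at once if the crown is lifted more than 6 mm above its starting height or tipped by more than 0.2 rad (z of crown in the frame of gas_hob above 0.097 m or angle between crown's own z axis and vertical above 0.2 rad).
It fails at once if the finished burner is moved by more than 4 mm (distance of whole_burner from where it was at the start of the episode above 0.004 m).
It fails at once if the loose cap is moved or lifted by more than 10 mm (distance of burner_cap from where it was at the start of the episode above 0.01 m).
It fails at once if the pan support is moved or lifted by more than 10 mm (distance of pan_support from where it was at the start of the episode above 0.01 m).
It also fails if it takes over 72 s, if anything falls off the work surface, if the arm or the gripper's body presses on something with over 40 N, if the wrist force passes 120 N, or if a joint passes its speed limit or range.

## Working session

There is one attempt and no reset: what is moved stays moved. The work goes in short steps, Python scripts to look and compute and a tool call to move; the robot and the scene stay as the last step left them, time stands still between calls to the robot, and variables do not carry over. Pictures are saved under pics/ and viewed, at most 10 in all, crops included, and the job is handed in when it is done.

Besides the shell and the picture viewer there is one more tool, called by a JSON object that holds its "method" and its "body". jog_arm: Moves the arm, as the interface text tells. Its arguments: {"type":"object","properties":{"rows":{"type":"array","items":{"type":"array","items":{"type":"number"}}}},"required":["rows"]}

```bash
mkdir -p pics; cat > h.py <<'E'
from cell import *
import numpy as np, cv2
def world(p,mask):
    v,u=np.nonzero(mask&(p["depth"]>0)); d=p["depth"][v,u]
    K=p["mtx"]; c=np.stack([(u-K[0,2])*d/K[0,0],(v-K[1,2])*d/K[1,1],d,np.ones_like(d)])
    return (p["T"]@c)[:3].T
def proj(p,X):
    c=np.linalg.inv(p["T"])@np.append(X,1); q=p["mtx"]@c[:3]; return q[:2]/q[2]
E
python3 - <<'E'
from h import *
s=observe(); print(s["time"],s["ee_pos"],s["ee_rot"],s["opening"],s["ft_force"])
for n in ("top","scene"):
    p=get_image(n); cv2.imwrite(f"pics/{n}0.png",p["frame"]); print(n,p["T"].round(2).tolist(),p["mtx"].tolist())
    for q in ("crown","gas_hob","whole_burner","lug0","notch","burner_cap","pan_support"):
        for r in masks_of(p,q)[:3]:
            w=world(p,r["region"]); print(q,round(r["conf"],2),np.round(r["extent"]),np.median(w,0).round(1) if len(w) else 0)
E
```

```text
0.0 [ 147.02515886 -555.35053443  213.12353142] [-3.13982289e+00 -4.94552446e-05  2.58757549e-01] 91.1605695985147 [ 0.09755006  0.91693479 -0.53344681]
top [[0.02, -0.99, 0.12, 362.5], [-1.0, -0.02, 0.0, 6.56], [-0.0, -0.12, -0.99, 1589.27], [0.0, 0.0, 0.0, 1.0]] [[492.1405653067694, 0.0, 314.539430751148], [0.0, 492.1405653067694, 238.86726042336954], [0.0, 0.0, 1.0]]
crown 0.76 [284. 201.  35.  34.] [654.  114.8 103.1]
gas_hob 0.58 [315. 221. 160. 117.] [585.5  15.1  61.1]
whole_burner 0.94 [350. 211.  36.  37.] [620.3 -92.  113.7]
lug0 0.75 [282. 200.  31.  37.] [653.4 115.3 103.1]
notch 0.82 [280. 202.  36.  36.] [653.1 114.3 102.9]
burner_cap 0.93 [439. 281.  31.  31.] [ 430.2 -393.7   15.5]
pan_support 0.64 [179. 234.  60. 136.] [553.4 451.   20.6]
scene [[-0.67, -0.35, 0.65, -358.14], [-0.74, 0.3, -0.6, 801.89], [0.02, -0.89, -0.47, 710.47], [0.0, 0.0, 0.0, 1.0]] [[477.9852165095501, 0.0, 305.9708637114408], [0.0, 477.9852165095501, 238.38429071756042], [0.0, 0.0, 1.0]]
crown 0.84 [245. 232.  39.  18.] [645.4 118.3 100.4]
gas_hob 0.97 [281. 254. 187.  87.] [542.6  72.8  57.9]
whole_burner 0.73 [304. 214.  35.  22.] [603.4 -74.8 108.4]
lug0 0.98 [246. 230.  42.  22.] [645.8 118.4 100.3]
lug0 0.32 [281. 252. 186.  86.] [544.1  74.9  57.9]
notch 0.65 [244. 231.  38.  19.] [645.4 119.8 100.3]
burner_cap 0.54 [407. 234.  23.  18.] [ 441.8 -366.    12.5]
burner_cap 0.35 [282. 248. 182.  95.] [544.5  72.4  57.9]
pan_support 0.72 [182. 334.  96.  42.] [437.1 369.4  18. ]
pan_support 0.61 [408. 235.  17.  19.] [ 441.9 -367.7   12.6]
```

```bash
python3 - <<'E'
from h import *
a=cv2.imread("pics/top0.png"); b=cv2.imread("pics/scene0.png")
c1=cv2.resize(a[176:226,255:315],None,fx=13,fy=13,interpolation=cv2.INTER_CUBIC)[:600]
# crop 60x46
c1=cv2.resize(a[178:224,255:315],(780,598),interpolation=cv2.INTER_CUBIC)
c2=cv2.resize(b[205:261,210:284],None,fx=10.5,fy=10.5,interpolation=cv2.INTER_CUBIC)
cv2.imwrite("pics/c1.png",c1);cv2.imwrite("pics/c2.png",c2)
E
```

```text
(no output)
```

View pics/c1.png

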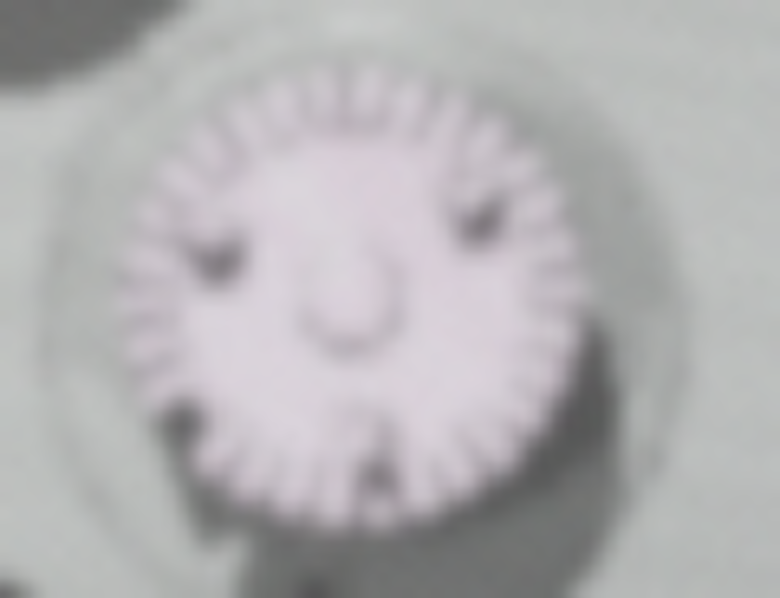

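View pics/c2.png

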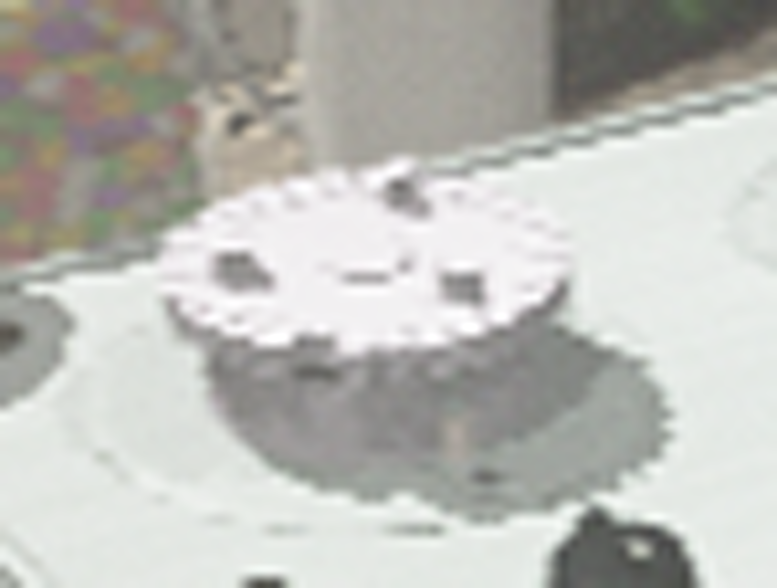

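View pics/top0.png

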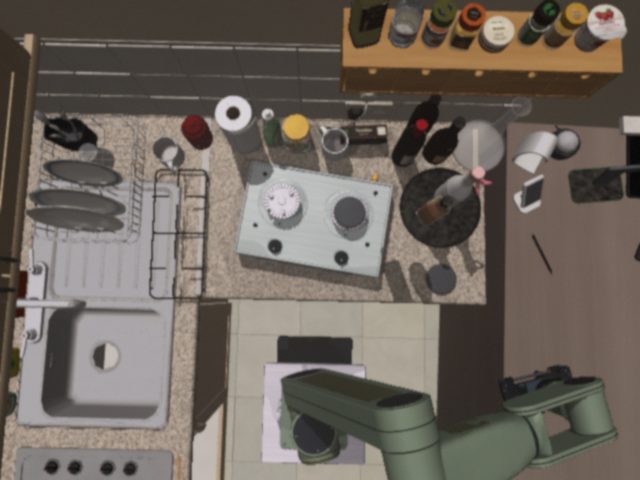

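```bash
cat >> h.py <<'E'
def bird(p,c,z,R=75,k=4):
    "rectified view at height z: rows -> angle 0..360 by 0.5 deg, cols -> radius 0..R mm, 1/k mm"
    th=np.deg2rad(np.arange(0,360,.5)); r=np.arange(0,R,1/k); T,Rr=np.meshgrid(th,r,indexing="ij")
    X=np.stack([c[0]+Rr*np.cos(T),c[1]+Rr*np.sin(T),z+0*T,1+0*T],-1)@np.linalg.inv(p["T"]).T
    q=X[...,:3]@p["mtx"].T; q=(q[...,:2]/q[...,2:]).astype(np.float32)
    return cv2.remap(cv2.cvtColor(p["frame"],cv2.COLOR_BGR2GRAY),q[...,0],q[...,1],cv2.INTER_CUBIC).astype(float)
def teeth(p,z):
    "search centre maximizing 30-fold modulation + report phase and notch profile"
    m=masks_of(p,"crown")[0]; w=world(p,m["region"]); c0=np.median(w,0)
    best=None
    for dx in np.arange(-12,12.1,1):
        for dy in np.arange(-12,12.1,1):
            b=bird(p,(c0[0]+dx,c0[1]+dy),z,60)
            f=b[:,196:216].mean(1); F=np.fft.fft(f)
            if best is None or abs(F[30])>best[0]: best=(abs(F[30]),c0[0]+dx,c0[1]+dy,F[30],f)
    return best
E
python3 - <<'E'
from h import *
P=[get_image("top") for _ in range(3)]
p=dict(P[-1]); 
best=teeth(P[-1],102); print(best[:3]); 
ph=np.rad2deg(-np.angle(best[3]))/30; print("tooth centre phase mod12",ph%12)
f=best[4]; print("dark",[(i*.5,round(f[i])) for i in np.argsort(f)[:14]])
# hob yaw
m=masks_of(P[-1],"gas_hob")[0]["region"]
w=world(P[-1],m); t=w[(abs(w[:,2]-60)<6)]
r=cv2.minAreaRect(t[:,:2].astype(np.float32)); print("hob",r,len(t))
for n in("crown","whole_burner"):
    for q in P:
        mm=masks_of(q,n)[0]["region"]; w=world(q,mm); w=w[w[:,2]>(95 if n=="crown" else 108)]
        print(n,cv2.minEnclosingCircle(w[:,:2].astype(np.float32)),w.mean(0).round(1),len(w))
big=cv2.resize(p["frame"][165:285,230:400],None,fx=4.7,fy=4.7,interpolation=cv2.INTER_CUBIC); cv2.imwrite("pics/hob.png",big)
E
```

```text
(np.float64(2326.723080412206), np.float64(653.4056144405604), np.float64(115.71665961910207))
tooth centre phase mod12 9.158286568552844
dark [(np.float64(130.0), 111), (np.float64(129.5), 111), (np.float64(130.5), 111), (np.float64(129.0), 112), (np.float64(131.0), 112), (np.float64(128.5), 113), (np.float64(131.5), 114), (np.float64(128.0), 116), (np.float64(132.0), 116), (np.float64(132.5), 118), (np.float64(127.5), 118), (np.float64(133.0), 121), (np.float64(127.0), 122), (np.float64(133.5), 124)]
hob ((608.0139770507812, 16.500640869140625), (458.4241943359375, 302.28619384765625), 81.5401382446289) 10006
crown ((654.0081787109375, 114.8497314453125), 55.45173263549805) [653.9 114.7 103.2] 944
crown ((653.5599365234375, 115.70458984375), 55.545310974121094) [653.8 114.7 103.2] 957
crown ((654.1278686523438, 114.93933868408203), 55.065757751464844) [654.  114.5 103.4] 939
whole_burner ((622.8113403320312, -92.38279724121094), 48.657737731933594) [621.9 -91.8 114.9] 750
whole_burner ((621.8595581054688, -91.2945785522461), 48.738990783691406) [621.6 -91.5 114.8] 746
whole_burner ((622.3216552734375, -92.05109405517578), 48.550453186035156) [621.7 -91.5 115.1] 757
```

View pics/hob.png

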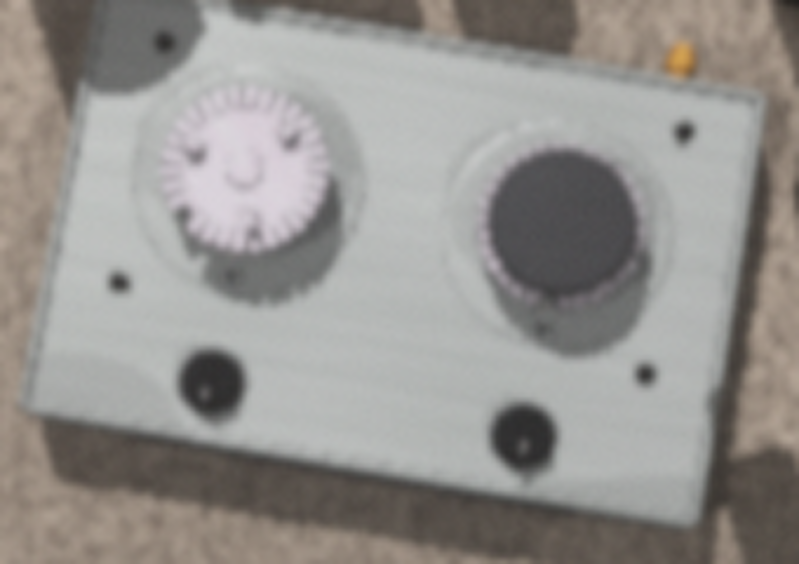

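The left crown is the open one: its notch is at about 129° (crop (185,415)) and its lugs are at (215,245), (480,205) and (375,450). The pin bracket is at about 171°, so the turn is about +42°. I'll straddle lug1 loosely with the fingers and carry it round.

{"method": "jog_arm", "body": {"rows": [[3.2,-2.5,0,0,0,-7,1.4],[6.4,-5,0,0,0,-14,1.4],[9.6,-7.5,0,0,0,-21,1.4],[12.8,-10,0,0,0,-28,1.4],[16,-12.5,0,0,0,-35,1.4],[19.2,-15,0,0,0,-42,1.4],[22.4,-17.5,0,0,0,-48,1.4],[25.6,-20,0,0,0,-54.4,1.4]]}}

```text
time: 2.02
ee_pos: [344.3, -295.3, 214.2]
ee_rot: [3.141, 0.0, 1.213]
ft_force: [0.9, 0.2, 0.5]
opening: 41.1
grasp_force: 0.0
```

```bash
cat >> h.py <<'E'
def rel(target,yaw_deg):
    "shift (cm, tool axes) and turn (deg, tool) from measured pose to target mm with tool down"
    from scipy.spatial.transform import Rotation as R
    s=observe(); A=R.from_euler("xyz",s["ee_rot"]); B=R.from_euler("xyz",[np.pi,0,np.deg2rad(yaw_deg)])
    print("t",round(s["time"],2),"pos",np.round(s["ee_pos"],1),"rpy",np.rad2deg(s["ee_rot"]).round(1),"F",np.round(s["ft_force"],2),"open",round(s["opening"],1))
    print("shift cm",(A.inv().apply(np.array(target)-s["ee_pos"])/10).round(2),"turn",(A.inv()*B).as_rotvec(degrees=True).round(2))
E
python3 -c "
from h import *
rel([666.6,148.7,180],69.2)"
```

```text
t 2.02 pos [ 344.3 -295.3  214.2] rpy [180.    0.   69.5] F [0.89 0.19 0.48] open 41.1
shift cm [52.88 14.65  3.42] turn [0.05 0.02 0.31]
```

{"method": "jog_arm", "body": {"rows": [[3.8,1.05,0,0,0,0,1.4],[7.6,2.1,0,0,0,0,1.4],[11.4,3.15,0,0,0,0,1.4],[15.2,4.2,0,0,0,0,1.4],[19,5.25,0,0,0,0,1.4],[22.8,6.3,0,0,0,0,1.4],[26.6,7.35,0,0,0,0,1.4],[30.4,8.4,0,0,0,0,1.4]]}}

```text
time: 2.68
ee_pos: [530.7, -40.7, 214.2]
ee_rot: [3.141, 0.0, 1.209]
ft_force: [1.1, -0.8, -0.1]
opening: 13.8
grasp_force: 0.0
```

{"method": "jog_arm", "body": {"rows": [[3.5,1,0,0,0,0,1.4],[7,2,0,0,0,0,1.4],[10.5,3,0.5,0,0,0,1.4],[14,4,1,0,0,0,1.4],[17.5,5,2,0,0,0,1.4],[20,5.7,3,0,0,0,1.4],[21.5,6,3.4,0,0,0,1.4],[21.5,6,3.4,0,0,0,1.4]]}}

```text
time: 3.35
ee_pos: [662.6, 139.6, 177.8]
ee_rot: [-3.139, 0.001, 1.211]
ft_force: [0.1, -0.1, -0.3]
opening: 14.1
grasp_force: 0.0
```

```bash
python3 -c "
from h import *
rel([666.6,148.7,125],69.2)"
```

```text
t 3.35 pos [662.6 139.6 177.8] rpy [-179.9    0.    69.4] F [ 0.06 -0.06 -0.35] open 14.1
shift cm [0.99 0.07 5.27] turn [-0.13  0.04  0.18]
```

{"method": "jog_arm", "body": {"rows": [[0.5,0,2,0,0,0,1.4],[1,0.05,4,0,0,0,1.4],[1,0.05,5.3,0,0,0,1.4],[1,0.05,5.8,0,0,0,1.4],[1,0.05,6.2,0,0,0,1.4],[1,0.05,6.2,0,0,0,1.4]]}}

```text
time: 3.85
ee_pos: [665.9, 145.4, 118.2]
ee_rot: [3.142, 0.0, 1.207]
ft_force: [-1.1, 0.8, -0.2]
opening: 13.7
grasp_force: 0.0
```

```bash
python3 - <<'E'
from h import *
rel([666.6,148.7,107],69.2)
p=get_image("scene"); cv2.imwrite("pics/s2.png",cv2.resize(p["frame"][180:270,190:310],None,fx=6.5,fy=6.5,interpolation=cv2.INTER_CUBIC))
E
```

```text
t 3.85 pos [665.9 145.4 118.2] rpy [180.    0.   69.2] F [-1.09  0.82 -0.23] open 13.7
shift cm [ 0.34 -0.05  1.12] turn [ 0.    0.03 -0.02]
```

View pics/s2.png

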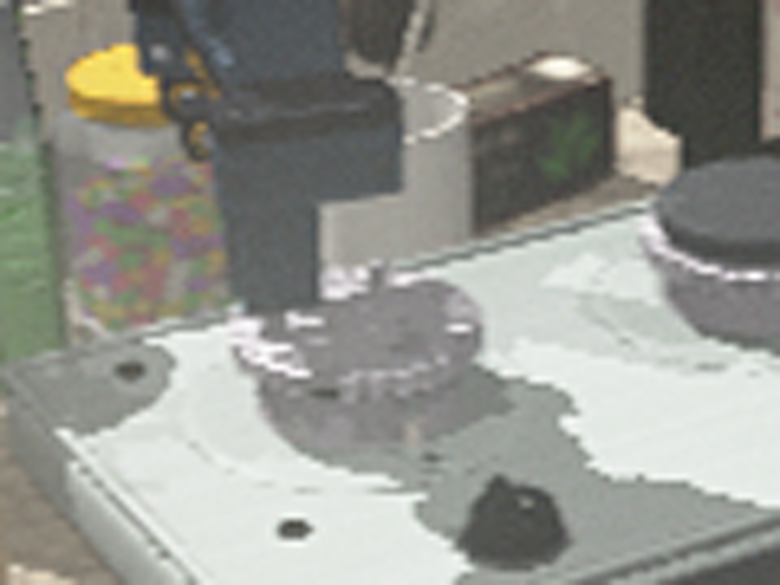

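{"method": "jog_arm", "body": {"rows": [[0.2,-0.05,0,0,0,0,1.4],[0.2,-0.05,0.4,0,0,0,1.4],[0.2,-0.05,0.8,0,0,0,1.4],[0.2,-0.05,1.15,0,0,0,1.4],[0.2,-0.05,1.15,0,0,0,1.4]]}}

```text
time: 4.32
ee_pos: [665.8, 148.3, 105.4]
ee_rot: [-3.14, 0.001, 1.208]
ft_force: [-0.2, -0.4, 0.4]
opening: 14.1
grasp_force: 0.0
```

{"method": "jog_arm", "body": {"rows": [[0,0,0,0,0,0,1.0],[0,0,0,0,0,0,1.0],[0,0,0,0,0,0,1.0],[0,0,0,0,0,0,1.0]]}}

```text
time: 4.65
ee_pos: [666.6, 148.4, 106.6]
ee_rot: [3.141, -0.0, 1.208]
ft_force: [-0.1, 0.6, -0.3]
opening: 10.2
grasp_force: 0.0
```

```bash
python3 - <<'E'
from h import *
rel([666.6,148.7,107],69.2)
a=np.deg2rad(np.arange(69.2,69.2+43,6)); c=np.array([653.8,115])
x=np.array([np.cos(a[0]),np.sin(a[0])]); y=np.array([x[1],-x[0]])
for t in np.arange(0,44,6):
    b=np.deg2rad(69.2+t); d=36*np.array([np.cos(b),np.sin(b)])-36*x
    print(t,(d@x/10).round(2),(d@y/10).round(2))
E
```

```text
t 4.65 pos [666.6 148.4 106.6] rpy [180.   -0.   69.2] F [-0.09  0.64 -0.31] open 10.2
shift cm [ 0.03 -0.01 -0.04] turn [ 0.02 -0.01  0.03]
0 0.0 0.0
6 -0.02 -0.38
12 -0.08 -0.75
18 -0.18 -1.11
24 -0.31 -1.46
30 -0.48 -1.8
36 -0.69 -2.12
42 -0.92 -2.41
```

{"method": "jog_arm", "body": {"rows": [[-0.02,-0.38,0,0,0,-6,1.0],[-0.08,-0.75,0,0,0,-12,1.0],[-0.18,-1.11,0,0,0,-18,1.0],[-0.31,-1.46,0,0,0,-24,1.0],[-0.48,-1.8,0,0,0,-30,1.0],[-0.69,-2.12,0,0,0,-36,1.0],[-0.92,-2.41,0,0,0,-42,1.0],[-0.92,-2.41,0,0,0,-42,1.0]]}}

```text
time: 5.32
ee_pos: [640.2, 148.2, 106.7]
ee_rot: [-3.141, 0.0, 1.943]
ft_force: [-0.4, 0.2, -0.5]
opening: 9.9
grasp_force: 0.0
```

{"method": "jog_arm", "body": {"rows": [[0,0,0,0,0,0,1.4],[0,0,0,0,0,0,1.4],[0,0,-1.5,0,0,0,1.4],[0,0,-5,0,0,0,1.4],[-3.5,0,-8,0,0,0,1.4],[-6,3,-8,0,0,0,1.4],[-6,7,-8,0,0,0,1.4],[-6,10,-8,0,0,0,1.4]]}}

```text
time: 5.98
ee_pos: [758.4, 127.4, 187.9]
ee_rot: [3.138, 0.001, 1.937]
ft_force: [-0.6, 0.5, -0.6]
opening: 14.1
grasp_force: 0.0
```

```bash
python3 - <<'E'
from h import *
rel([653.8,115,160],111)
p=get_image("top"); cv2.imwrite("pics/t3.png",cv2.resize(p["frame"][165:240,240:340],None,fx=8,fy=8,interpolation=cv2.INTER_CUBIC))
E
```

```text
t 5.98 pos [758.4 127.4 187.9] rpy [1.798e+02 1.000e-01 1.110e+02] F [-0.55  0.48 -0.63] open 14.1
shift cm [  2.59 -10.22   2.75] turn [ 0.21  0.05 -0.03]
```

View pics/t3.png

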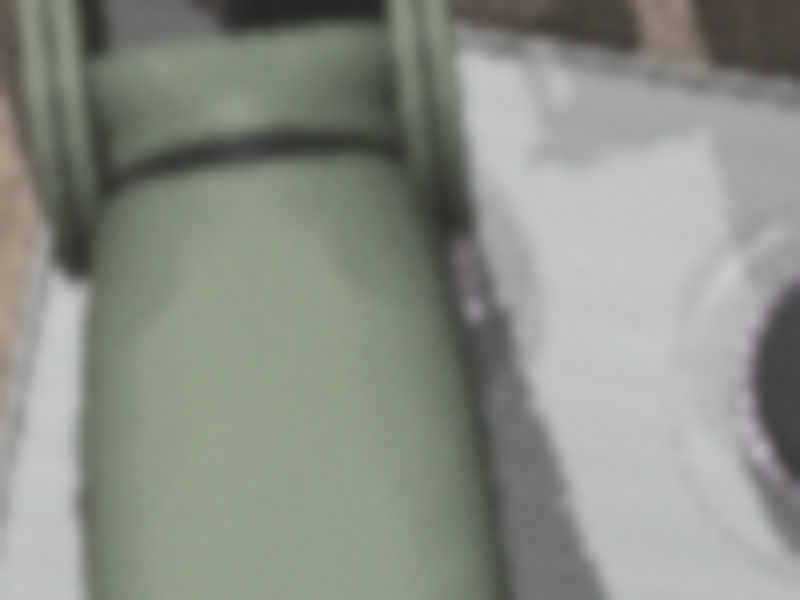

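The arm hides the crown in this view, so I'll move it aside.

{"method": "jog_arm", "body": {"rows": [[-2.3,-3.2,-0.2,0,0,0,1.4],[-4.6,-6.4,-0.4,0,0,0,1.4],[-6.9,-9.6,-0.6,0,0,0,1.4],[-9.2,-12.8,-0.8,0,0,0,1.4],[-11.5,-16,-1,0,0,0,1.4],[-13.8,-19.2,-1.2,0,0,0,1.4],[-16.1,-22.4,-1.4,0,0,0,1.4],[-18.4,-25.6,-1.6,0,0,0,1.4]]}}

```text
time: 6.7
ee_pos: [582.2, -136.9, 202.5]
ee_rot: [-3.142, 0.0, 1.94]
ft_force: [-0.0, -0.0, 0.5]
opening: 14.1
grasp_force: 0.0
```

```bash
python3 - <<'E'
from h import *
rel([653.8,115,160],111)
p=get_image("top"); cv2.imwrite("pics/t4.png",cv2.resize(p["frame"][165:240,240:340],None,fx=8,fy=8,interpolation=cv2.INTER_CUBIC))
best=teeth(p,102); print(best[:3]); f=best[4]
print("phase",(np.rad2deg(-np.angle(best[3]))/30)%12,"dark",[(i*.5,round(f[i])) for i in np.argsort(f)[:10]])
E
```

```text
t 6.7 pos [ 582.2 -136.9  202.5] rpy [-180.     0.   111.2] F [-0.03 -0.02  0.49] open 14.1
shift cm [20.91 15.77  4.25] turn [-0.    0.02  0.16]
(np.float64(2067.536521099418), np.float64(651.5742645507892), np.float64(114.42915393150315))
phase 10.95862871586606 dark [(np.float64(166.5), 94), (np.float64(166.0), 94), (np.float64(167.0), 94), (np.float64(165.5), 95), (np.float64(167.5), 95), (np.float64(165.0), 96), (np.float64(168.0), 97), (np.float64(164.5), 98), (np.float64(168.5), 100), (np.float64(164.0), 101)]
```

View pics/t4.png

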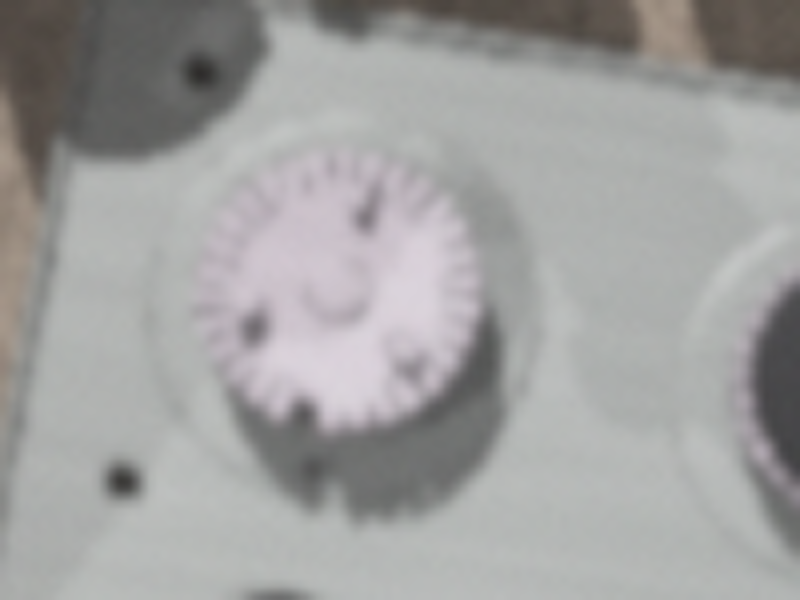

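{"method": "jog_arm", "body": {"rows": [[3.4,2.2,0,0,0,0,1.4],[6.8,4.4,0.5,0,0,0,1.4],[10.2,6.6,1,0,0,0,1.4],[13.6,8.8,2,0,0,0,1.4],[17,11,3,0,0,0,1.4],[20.4,13.2,4,0,0,0,1.4],[23,14.8,5,0,0,0,1.4],[24.4,15.6,6,0,0,0,1.4]]}}

```text
time: 7.47
ee_pos: [641.0, 153.2, 141.6]
ee_rot: [3.14, -0.001, 1.944]
ft_force: [0.5, -0.1, 0.3]
opening: 14.2
grasp_force: 0.0
```

{"method": "jog_arm", "body": {"rows": [[0,0.05,1,0,0,0,1.4],[0,0.05,2,0,0,0,1.4],[0,0.05,2.8,0,0,0,1.4],[0,0.05,3.3,0,0,0,1.4],[0,0.05,3.6,0,0,0,1.4],[0,0.05,3.6,0,0,0,1.0],[0,0.05,3.6,0,0,0,1.0],[0,0.05,3.6,0,0,0,1.0]]}}

```text
time: 8.13
ee_pos: [641.4, 147.9, 107.1]
ee_rot: [3.141, 0.0, 1.94]
ft_force: [0.3, -0.4, 0.5]
opening: 10.1
grasp_force: 0.2
```

```bash
python3 -c "
from h import *
rel([637.5,147.5,106.5],111.5)"
```

```text
t 8.13 pos [641.4 147.9 107.1] rpy [179.9   0.  111.2] F [ 0.31 -0.43  0.46] open 10.1
shift cm [ 0.1  -0.38  0.06] turn [ 0.05  0.02 -0.32]
```

{"method": "jog_arm", "body": {"rows": [[0,-0.12,0,0,0,-2,1.0],[0,-0.24,0,0,0,-3,1.0],[-0.02,-0.34,0,0,0,-4,1.0],[-0.02,-0.34,0,0,0,-4,1.0],[-0.02,-0.34,0,0,0,-4,1.0]]}}

```text
time: 8.55
ee_pos: [638.2, 147.1, 106.8]
ee_rot: [3.141, 0.0, 2.011]
ft_force: [0.9, 0.4, 0.1]
opening: 9.7
grasp_force: 0.3
```

{"method": "jog_arm", "body": {"rows": [[0,0,0,0,0,0,1.4],[0,0,0,0,0,0,1.4],[0,0,-2,0,0,0,1.4],[0,0,-5,0,0,0,1.4],[-2.5,-3.2,-6,0,0,0,0],[-5,-6.4,-6,0,0,0,0],[-7.5,-9.6,-6,0,0,0,0],[-10,-12.8,-6,0,0,0,0]]}}

```text
time: 9.22
ee_pos: [563.7, 0.9, 166.7]
ee_rot: [3.141, 0.0, 2.012]
ft_force: [0.3, -1.6, 0.7]
opening: 0.1
grasp_force: 0.0
```

{"method": "jog_arm", "body": {"rows": [[-2.4,-1,-0.5,0,0,0,0],[-5,-2,-1,0,0,0,0],[-8,-3,-1,0,0,0,0],[-11,-4,-1,0,0,0,0],[-14,-5,-1,0,0,0,0],[-14,-5,-1,0,0,0,0]]}}

```text
time: 9.72
ee_pos: [579.7, -151.1, 176.3]
ee_rot: [-3.141, 0.003, 2.007]
ft_force: [-0.2, 0.6, 0.2]
opening: 0.5
grasp_force: 0.0
```

```bash
python3 - <<'E'
from h import *
rel([653,115.4,130],115)
P=[get_image("top") for _ in range(3)]; p=P[-1]
cv2.imwrite("pics/t5.png",cv2.resize(p["frame"][165:240,240:340],None,fx=8,fy=8,interpolation=cv2.INTER_CUBIC))
for p in P[:]:
    best=teeth(p,102); print(best[:3]); f=best[4]
    print("phase",(np.rad2deg(-np.angle(best[3]))/30)%12,"dark",[(i*.5,round(f[i])) for i in np.argsort(f)[:8]])
E
```

```text
t 9.72 pos [ 579.7 -151.1  176.3] rpy [-180.     0.2  115. ] F [-0.17  0.64  0.24] open 0.5
shift cm [21.07 17.9   4.55] turn [-0.04  0.18 -0.02]
(np.float64(2070.1697815269545), np.float64(651.362735487394), np.float64(115.09475037613521))
phase 3.007399314829885 dark [(np.float64(171.0), 94), (np.float64(171.5), 94), (np.float64(170.5), 94), (np.float64(170.0), 94), (np.float64(172.0), 95), (np.float64(169.5), 96), (np.float64(172.5), 97), (np.float64(169.0), 97)]
(np.float64(2099.664293156081), np.float64(652.1312017089033), np.float64(115.63888123891027))
phase 2.946420869674706 dark [(np.float64(171.5), 93), (np.float64(172.0), 93), (np.float64(171.0), 94), (np.float64(172.5), 94), (np.float64(170.5), 95), (np.float64(173.0), 96), (np.float64(170.0), 96), (np.float64(169.5), 98)]
(np.float64(2024.364110261417), np.float64(652.3262469645392), np.float64(114.79872951756315))
phase 2.874281830330988 dark [(np.float64(171.0), 93), (np.float64(170.5), 93), (np.float64(170.0), 94), (np.float64(171.5), 94), (np.float64(169.5), 95), (np.float64(172.0), 96), (np.float64(169.0), 97), (np.float64(172.5), 99)]
```

View pics/t5.png

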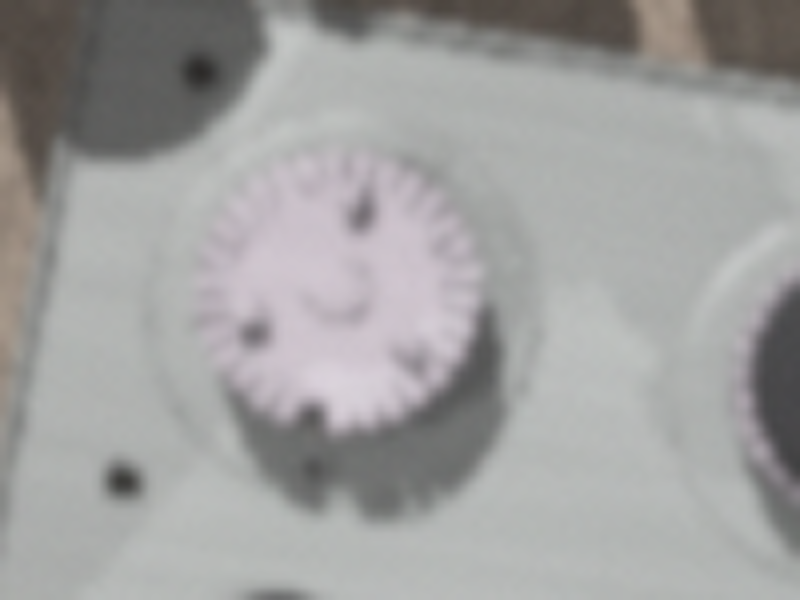

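The notch sits at about 171° (crop (310,410)), in line with the bracket screw at (315,468). Next I'll press the boss with the fingers shut.

{"method": "jog_arm", "body": {"rows": [[2.9,2.5,0,0,0,0,0],[5.8,5,0,0,0,0,0],[8.7,7.5,0.5,0,0,0,0],[11.6,10,1,0,0,0,0],[14.5,12.5,2,0,0,0,0],[17.4,15,3,0,0,0,0],[19.6,16.9,4,0,0,0,0],[20.5,17.7,4.8,0,0,0,0]]}}

```text
time: 10.68
ee_pos: [652.0, 120.4, 127.6]
ee_rot: [3.141, -0.001, 2.016]
ft_force: [0.3, -0.3, -0.1]
opening: 0.4
grasp_force: 0.0
```

{"method": "jog_arm", "body": {"rows": [[0,0,1,0,0,0,0],[0,0,1.6,0,0,0,0],[0,0,2,0,0,0,0],[0,0,2.25,0,0,0,0],[0,0,2.4,0,0,0,0],[0,0,2.4,0,0,0,0]]}}

```text
time: 11.18
ee_pos: [652.0, 113.7, 104.6]
ee_rot: [3.142, 0.0, 2.009]
ft_force: [-0.3, 0.2, 0.2]
opening: 0.6
grasp_force: 0.0
```

```bash
python3 -c "
from h import *
rel([652.1,115.2,97.5],115.2)"
```

```text
t 11.18 pos [652.  113.7 104.6] rpy [180.    0.  115.1] F [-0.3   0.18  0.22] open 0.6
shift cm [0.13 0.08 0.71] turn [ 0.    0.01 -0.07]
```

{"method": "jog_arm", "body": {"rows": [[0.1,0,0.05,0,0,0,0],[0.1,0,0.1,0,0,0,0],[0.1,0,0.15,0,0,0,0],[0.1,0,0.2,0,0,0,0],[0.1,0,0.25,0,0,0,0],[0.1,0,0.25,0,0,0,0]]}}

```text
time: 11.68
ee_pos: [651.8, 115.6, 103.3]
ee_rot: [3.141, 0.001, 2.011]
ft_force: [-1.4, -0.7, 6.0]
opening: 0.7
grasp_force: 2.9
```

{"method": "jog_arm", "body": {"rows": [[0,0,0.05,0,0,0,0],[0,0,0.1,0,0,0,0],[0,0,0.15,0,0,0,0],[0,0,0.2,0,0,0,0],[0,0,0.2,0,0,0,0]]}}

```text
time: 12.1
ee_pos: [651.8, 115.6, 101.4]
ee_rot: [3.141, 0.001, 2.011]
ft_force: [-2.4, -1.4, 6.4]
opening: 0.2
grasp_force: 3.1
```

{"method": "jog_arm", "body": {"rows": [[0,0,0.05,0,0,0,0],[0,0,0.1,0,0,0,0],[0,0,0.15,0,0,0,0],[0,0,0.2,0,0,0,0],[0,0,0.25,0,0,0,0],[0,0,0.25,0,0,0,0]]}}

```text
time: 12.6
ee_pos: [651.9, 115.6, 98.9]
ee_rot: [3.14, 0.001, 2.011]
ft_force: [-1.3, -1.5, 6.5]
opening: 0.2
grasp_force: 3.1
```

{"method": "jog_arm", "body": {"rows": [[0,0,0.05,0,0,0,0],[0,0,0.1,0,0,0,0],[0,0,0.15,0,0,0,0],[0,0,0.2,0,0,0,0],[0,0,0.2,0,0,0,0],[0,0,0.2,0,0,0,0]]}}

```text
time: 13.1
ee_pos: [651.9, 115.6, 97.5]
ee_rot: [3.14, 0.001, 2.011]
ft_force: [-2.9, -0.9, 9.6]
opening: 0.3
grasp_force: 4.4
```

Pressing steadily, and the force is now rising as it nears the seat. I'll push slightly more to confirm.

{"method": "jog_arm", "body": {"rows": [[0,0,0.1,0,0,0,0],[0,0,0.2,0,0,0,0],[0,0,0.3,0,0,0,0],[0,0,0.3,0,0,0,0],[0,0,0.3,0,0,0,0]]}}

```text
time: 13.52
ee_pos: [651.9, 115.6, 97.4]
ee_rot: [3.139, 0.002, 2.011]
ft_force: [-7.2, -2.8, 21.6]
opening: 0.7
grasp_force: 10.5
```

{"method": "jog_arm", "body": {"rows": [[0,0,-0.5,0,0,0,0],[0,0,-2,0,0,0,0],[0,0,-5,0,0,0,0],[0,0,-8,0,0,0,0],[-3,-2,-8,0,0,0,0],[-6,-4.5,-8,0,0,0,0],[-9,-7,-8,0,0,0,0],[-12,-10,-8,0,0,0,0]]}}

```text
time: 14.18
ee_pos: [612.6, -35.5, 172.5]
ee_rot: [3.141, 0.001, 2.012]
ft_force: [0.3, -0.4, 0.3]
opening: 0.3
grasp_force: 0.0
```

{"method": "jog_arm", "body": {"rows": [[-3,-2,0,0,0,0,0],[-6,-4,0,0,0,0,0],[-9,-6,0,0,0,0,0],[-10,-8,0,0,0,0,0],[-10,-8,0,0,0,0,0],[-10,-8,0,0,0,0,0]]}}

```text
time: 14.68
ee_pos: [582.4, -159.9, 172.4]
ee_rot: [3.141, -0.0, 2.009]
ft_force: [-0.1, -0.9, -1.0]
opening: 0.6
grasp_force: 0.0
```

```bash
python3 - <<'E'
from h import *
rel([653,115.4,130],115)
P=[get_image("top") for _ in range(3)]; p=P[-1]
q=get_image("scene")
a=cv2.resize(p["frame"][170:230,250:320],(420,360),interpolation=cv2.INTER_CUBIC); b=cv2.resize(q["frame"][200:260,205:268],(378,360),interpolation=cv2.INTER_CUBIC)
cv2.imwrite("pics/f.png",np.hstack([a,b]))
for p in P:
    best=teeth(p,96); f=best[4]; w=world(p,masks_of(p,"crown")[0]["region"]); w=w[np.hypot(w[:,0]-652,w[:,1]-115.3)<27]; w=w[np.hypot(w[:,0]-652,w[:,1]-115.3)>14]
    A=np.c_[w[:,:2]-[652,115],np.ones(len(w))]
    print(np.round(best[1:3],1),"phase",(np.rad2deg(-np.angle(best[3]))/30)%12,"plate z",np.median(w[:,2]),"slopes",np.linalg.lstsq(A,w[:,2],rcond=None)[0][:2])
E
```

```text
t 14.68 pos [ 582.4 -159.9  172.4] rpy [180.   -0.  115.1] F [-0.1  -0.86 -1.  ] open 0.6
shift cm [21.93 18.07  4.26] turn [ 0.02 -0.02  0.09]
[652.4 115.3] phase 3.0454287794232786 plate z 96.50676933818181 slopes [0.00230033 0.01011036]
[652.3 114.6] phase 2.904289778706198 plate z 96.2170368508439 slopes [-0.00311632 -0.01302096]
[651.9 115.4] phase 3.090286810994978 plate z 96.04048141207568 slopes [-0.01048621 -0.00032123]
```

View pics/f.png

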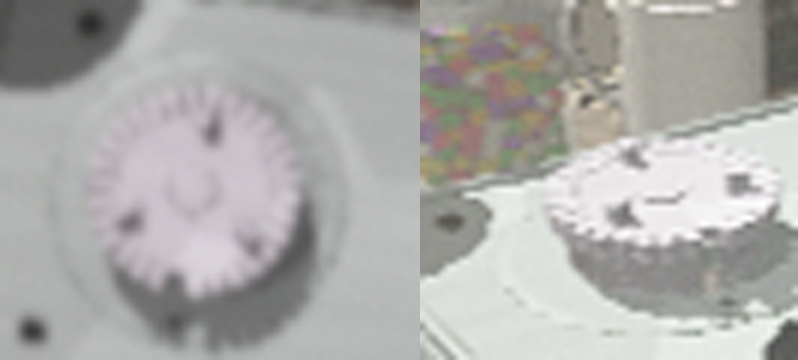

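The crown is level. Its boss stopped hard at 97.4 mm, against 97.5 mm expected when seated. In the picture the notch (175,285) lines up with the pin and screw (178,325).

```bash
python3 -c "
from cell import *
print(close_job())"
```

```text
the job is handed in; nothing more can be done
None
```

I turned the left burner's crown until its notch was at the spark pin and pressed it fully home. It sits level by my measurements, and I handed the job in; no verdict came back.

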